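# Bed a specimen frame window-up and scan it

## Robot

A 7-joint arm with a two-finger parallel gripper is mounted at the origin on the work surface. World frame = base frame: x ahead of the robot, y to its left, z up, the work surface at z = 0. Lengths are in m, angles in rad, forces in N, time in s.
With the tool pointing down it reaches from about 0.425 to 1.025 m from the base axis. Payload 9.4 kg.
Tool frame: the origin (TCP) lies midway between the tips of the shut fingers; the grasp point (between the pads) lies 19 mm behind it; z points along the fingers, y is the direction in which the jaws open and shut (so a half turn about z gives the same grasp; the last joint's range is limited). The gripper opens to 85 mm and grips with 20 to 120 N. Pads are 22 mm wide; open, the fingers measure 114 mm over their backs; the gripper's body (76 mm by 85 mm) begins 54 mm behind the grasp point. The pads swing forward as they close: fully open they stand 13 mm farther back than shut.
Start: joints at [-1.297, 0.599, -0.003, 1.599, 0.002, 0.943, -0.08], TCP at [0.249, 0.681, 0.202] pointing down, gripper open.
Joint ranges: [-2.57, 2.57], [-0.35, 1.97], [-1.29, 1.29], [0.11, 2.56], [-1.05, 4.19], [0.11, 1.86], [-2.63, 2.63]. Speed limits (rad/s): [2.22, 2.22, 3.01, 3.01, 3.14, 3.14, 3.14].

## Interface

Orientations are given as a 3x3 rotation matrix whose columns are the frame's x, y, z axes.
In Python, from cell import manip gives the robot as it stands. The module is installed in compiled form; this text tells all that it offers.
- The arm moves only by the tool jog_arm, never from a script. Its argument "increments" is one flat list of numbers, 7 for each row, row after row: the shift along the tool's x, y, z in units of 40 mm (1.0 is 40 mm), then the turn, a rotation vector about the tool's x, y, z in units of 5 degrees (1.0 is 5 degrees), then the closure, from 0 (fully open) to 1 (shut). In form: [x, y, z, wx, wy, wz, claw, x, y, z, wx, wy, wz, claw, ...]. A call has 1 to 5 rows; each row is the pose to reach, as a shift and turn from the pose commanded when the call began, along the tool's axes at that moment; what a row does not reach only later rows make up. A row lasts 1/12 s, in which the tool goes at most 41.7 mm and 7.16 degrees, less where a joint would pass 70% of its speed; a pose out of reach is approached as far as the arm can. A call with a gripper value outside its range is refused whole. The fingers move at their own pace and stop on an object; "newtons" is the grip in N (left out, the last holds). Time passes only in rows, so rows that repeat a pose let the fingers close. It gives the time, the measured TCP pose, the force and the opening at its end, in the units of the state.
- manip.observe(): the state, without advancing time (a new reading comes with each control period).
- manip.snapshot(name): name is "scene" or "top" or "wrist"; returns a dict with "frame" (420x560x3 uint8, red, green, blue), "intrinsics" (3x3 intrinsics, pixels), "R" (3x3) and "t" (3): a world point X has camera coordinates R X + t. Camera axes: x right, y down, z forward; pixel columns grow to the right and rows downward; lengths in m; the calibration is good to about 2 mm. A picture is of the moment at which its call begins. There is no depth.
- manip.hand_in(): hands the job in, once; it reports no verdict.
The state is a dict: "clock": time; "joints": joint angles; "qd": joint speeds; "tau": joint torques, N m; "tcp_pos": TCP position; "eef_rot": TCP orientation; "force": force on the tool from outside, world axes, zero at the start; "torque": the same for the moment, N m; "opening": opening from 0.0 (shut) to 1.0 (fully open).
Only numpy, scipy, OpenCV 4.12 (cv2) and the standard library are available. Lean on these libraries where they do the work, as an engineer would, in place of code of your own. Each camera call takes 0.05 s, during which the arm holds its last target. There are 200 camera calls.

## Task

The small octagonal specimen frame stands on its edge on the examination board: without ever lifting it off the board, tip it over onto its white back so that the window looks up, and slide it into the round recess until it lies flat and fully home. Then swing the brass keeper arm over it as far as the arm goes, and after that squeeze the scanner's orange trigger all the way in, hold it for about half a second and let it go. Leave the jar, the weight and the brush where they are.

Things in the scene. Friction and masses are not known exactly. Their poses are not given: they have to be found in the camera images.
- frame: the specimen frame, loose, 0.13 kg: octagonal slab 80 mm across flats (86.6 across corners), 16 mm thick, at first standing upright on a 33 mm edge on the board, at any heading. Origin at its centre. x points out of the window face (tan window with dark pattern, brass ring; wood, 10 mm of the thickness); -x is the plain white back (6 mm white layer). z is up at first.
- board: the fixed linen-coloured examination board, 270 mm (x) by 430 mm (y), 14 mm thick, lying on the bench; origin at the centre of its underside, so its top is 14 mm above the origin. z up.
- recess (a point): centre of the floor of the round recess in the board: 95 mm in diameter, 9 mm deep (the rim is 9 mm above this point), dark teal floor. A frame lying home in it has its centre 8 mm above this point and stands 7 mm proud of the board. Axes as the board's.
- keeper_pivot (a point): on the board's top surface under the keeper's vertical hinge axis, 75 mm from the recess centre; a steel post of 10 mm radius, 23 mm high with the hub.
- keeper (a joint): angle of the brass keeper arm about its vertical hinge: 0 = closed, over the recess, at its stop; grows as the arm swings open, clockwise seen from above, to at most 1.75; starts at about 1.0 to 1.6. Light friction; it stays where it is left. The arm is 16 mm wide, its underside 11 mm and its top 19 mm above the board.
- keeper_pin (a point): centre of the top of the red upright pin near the end of the keeper arm, 46 mm from the hinge axis; the pin is 12 mm in diameter, and rises 26 mm above the arm, its top 45 mm above the board.
- scanner: fixed pistol-grip scanner, grey and blue, on its side in a cradle; origin under the middle of the grip, at bench height. Its nose points along -y, to the recess. Black grip: x -59 to +51 mm, y -17 to +17 mm, 28 to 60 mm above the bench. Barrel: x 48 to 108 mm, y -104 to +56 mm, up to 73 mm high. Cradle plate 8 mm high below.
- squeeze (a point): where to squeeze: midway between the outer face of the released trigger (at -y) and the back of the grip (at +y), which are about 54 mm apart; 44 mm above the bench. Axes as the scanner's: squeeze along y.
- trigger_pad (a point): on the outer face of the orange trigger, 42 mm from its hinge: the spot where a finger presses. The trigger is a bar 60 mm long, 9 mm thick, 24 mm high (32 to 56 mm above the bench), lying on the -y side of the grip.
- trigger (a joint): angle of the sprung trigger: 0 = released, 0.26 = squeezed all the way in (about 10 mm at the pad, about 7 N); it springs back by itself.
- jar: amber glass jar, 48 mm in diameter, 70 mm high, a bystander; origin at the centre of its underside.
- weight: round steel hold-down weight, 48 mm in diameter, 40 mm high, a bystander; origin at the centre of its underside.
- brush: wooden brush, 190 mm long, lying along its x axis, a bystander; origin under its middle.
Things that resemble listed ones, but are neither listed nor needed, are in the scene too. Leave any blue or turquoise look-alike of the frame alone.

How it is judged:
On the way, in this order (a step that is already met when the one before it is completed fails the run):
1. the frame lies flat and fully home in the recess, window up (horizontal distance between frame and recess below 0.008 m and z of frame in the frame of recess below 0.0105 m and angle between frame's own x axis and vertical below 0.07 rad), for 0.2 s.
2. the keeper arm is swung over the frame to its stop, the frame still home (all of step 1 and value of joint keeper below 0.12 rad), for 0.1 s.
3. the trigger is squeezed in, with the frame home and kept (all of step 1 and value of joint keeper below 0.15 rad and value of joint trigger above 0.21 rad), for 0.2 s.
At the end, for the whole second after the job is handed in: The frame rests in the recess window up (tilt under 0.07 rad), its centre within 8 mm of the recess centre and less than 10.5 mm above its floor (8 mm when home); the keeper is closed over it (under 0.15 rad), the trigger has sprung back (under 0.05 rad) (all of step 1 and value of joint keeper below 0.15 rad and value of joint trigger below 0.05 rad and linear speed of frame below 0.02 m/s); the robot touches nothing.
It fails at once if the frame is lifted off the board (centre more than 56 mm above the board's top, or more than 30 mm while lying window up) (z of frame in the frame of board above 0.07 m or (angle between frame's own x axis and vertical below 0.3 rad and z of frame in the frame of board above 0.044 m)).
It fails at once if the jar, the weight or the brush is moved by more than 30 mm (distance of any of jar, weight, brush from where it was at the start of the episode above 0.03 m).
It also fails if it takes over 72 s, if anything falls off the work surface, if the arm or the gripper's body presses on something with over 40 N, if the wrist force passes 120 N, or if a joint passes its speed limit or range.

## Working session

There is one attempt and no reset: what is moved stays moved. The work goes in short steps, Python scripts to look and compute and a tool call to move; the robot and the scene stay as the last step left them, time stands still between calls to the robot, and variables do not carry over. Pictures are saved under pics/ and viewed, about 8 in all and at most 12, crops included, and the job is handed in when it is done.

Besides the shell and the picture viewer there is one more tool, called after "Request:" as a command line: name --argument value ..., lists and objects as JSON in quotes. jog_arm: Moves the arm, as the interface text tells. Its arguments: {"type":"object","properties":{"increments":{"type":"array"},"newtons":{"type":"number"}},"required":["increments"]}

```bash
mkdir -p pics
cat > h.py <<'E'
import numpy as np, cv2
from cell import manip
def snap(n,f=None):
    s=manip.snapshot(n)
    np.savez('pics/%s.npz'%(f or n),**{k:np.array(v) for k,v in s.items()})
    if f: cv2.imwrite('pics/%s.png'%f,np.array(s['frame'])[:,:,::-1])
    return s
def ld(f): return dict(np.load('pics/%s.npz'%f))
def ray(s,u,v):
    K,R,t=[np.array(s[k]) for k in('intrinsics','R','t')]
    return -R.T@t, R.T@np.linalg.solve(K,[u,v,1.])
def onz(s,u,v,z):
    c,d=ray(s,u,v); return c+d*(z-c[2])/d[2]
def tri(s1,p1,s2,p2):
    c1,d1=ray(s1,*p1);c2,d2=ray(s2,*p2)
    a=np.linalg.lstsq(np.c_[d1,-d2],c2-c1,rcond=None)[0]
    A=c1+a[0]*d1;B=c2+a[1]*d2
    return (A+B)/2,np.linalg.norm(A-B)
def proj(s,X):
    p=np.array(s['intrinsics'])@(np.array(s['R'])@np.array(X)+np.array(s['t']));return p[:2]/p[2]
E
python3 - <<'E'
from h import *
a=snap('scene','scene0');b=snap('top','top0')
for s in(a,b): print(ray(s,280,210),s['intrinsics'])
cv2.imwrite('pics/both.png',cv2.resize(np.vstack([a['frame'],b['frame']])[:,:,::-1],None,fx=.71,fy=.71))
print(manip.observe())
E
```

```text
(array([0.94630183, 0.69035936, 0.86660019]), array([-0.32443028, -0.6149824 , -0.7187092 ])) [[427.92084728   0.         280.48156707]
 [  0.         427.92084728 210.05179883]
 [  0.           0.           1.        ]]
(array([0.33567708, 0.016025  , 1.20202408]), array([ 0.21855058, -0.00178979, -0.97583885])) [[510.37428605   0.         281.13984507]
 [  0.         510.37428605 207.49789441]
 [  0.           0.           1.        ]]
{'clock': 0.1, 'joints': array([-1.29666995,  0.6000929 , -0.00251375,  1.60004116,  0.00179322,
        0.94291333, -0.07977785]), 'qd': array([-0.00294935, -0.00270629,  0.00174747, -0.00047157,  0.00082184,
       -0.00286673, -0.00091098]), 'tau': array([ 5.97380029e-03, -7.77982879e+01,  1.57029178e+00, -2.58625549e+01,
        1.27068063e-02,  5.46025331e-03, -3.65843027e-05]), 'tcp_pos': array([0.24903577, 0.68039182, 0.20127237]), 'eef_rot': array([[-9.39106992e-01,  3.43624692e-01, -3.59820602e-04],
       [ 3.43624849e-01,  9.39105948e-01, -1.40758774e-03],
       [-1.45772237e-04, -1.44551879e-03, -9.99998945e-01]]), 'force': array([ 0.01661023, -0.17211723, -0.45412857]), 'torque': array([-0.01974422,  0.02331083,  0.0271915 ]), 'opening': 0.9985428753283111}
```

View pics/scene0.png

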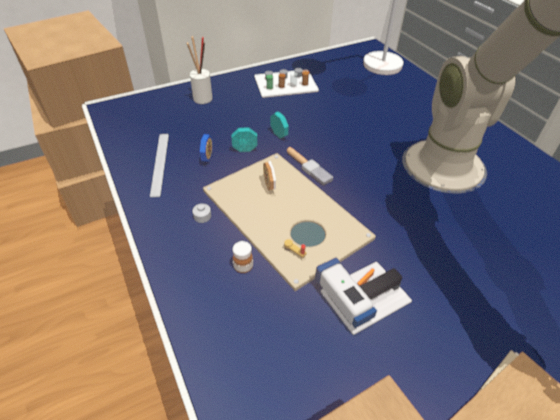

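View pics/top0.png

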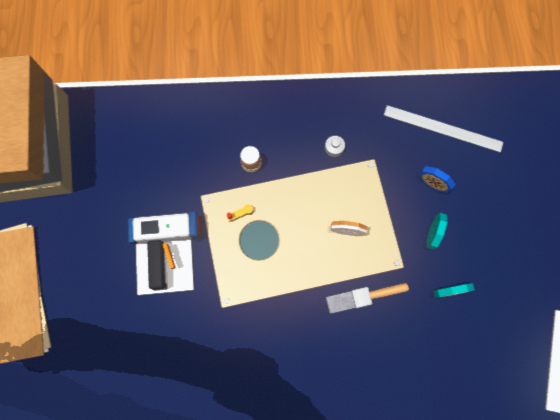

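Scene and top views: the frame is the wood-and-white slab, top (349,229) / scene (269,176). The other slabs are blue or turquoise: top (438,180), (437,231), (455,290). The recess is at top (259,240), the keeper at (240,212) with its red pin at (230,216), and the orange trigger at (169,256). I'll confirm these in an enlarged crop.

Run:
```python
from h import *
a=ld('scene0');b=ld('top0')
A=b['frame'][150:310,120:410];
cv2.imwrite('pics/c1.png',np.vstack([cv2.resize(A,(725,400),interpolation=cv2.INTER_CUBIC)])[:,:,::-1])
for n,s,(h0) in(('top',b,14),):
    hsv=cv2.cvtColor(s['frame'],cv2.COLOR_RGB2HSV)
def blobs(s,lo,hi,mn,nm):
    hsv=cv2.cvtColor(s['frame'],cv2.COLOR_RGB2HSV)
    m=cv2.inRange(hsv,lo,hi)
    n,l,st,c=cv2.connectedComponentsWithStats(m)
    print(nm,[(st[i].tolist(),c[i].round(1).tolist()) for i in range(1,n) if st[i,4]>=mn])
for s,n in((a,'scene'),(b,'top')):
    blobs(s,(80,50,40),(100,255,120),200,n+' teal')
    blobs(s,(0,180,90),(4,255,255),8,n+' red')
    blobs(s,(10,90,150),(30,255,255),3000,n+' board')
hsv=cv2.cvtColor(b['frame'],cv2.COLOR_RGB2HSV)
m=cv2.inRange(hsv,(10,40,120),(35,255,255));m[:,:195]=0
m=cv2.morphologyEx(m,cv2.MORPH_CLOSE,np.ones((5,5)))
cs=max(cv2.findContours(m,0,2)[0],key=cv2.contourArea)
r=cv2.minAreaRect(cs);print(r)
P=[onz(b,*p,.014) for p in cv2.boxPoints(r)];print(np.round(P,4))
print([np.linalg.norm(P[i]-P[i-1]).round(4) for i in range(4)])
m=cv2.inRange(hsv,(80,50,20),(105,255,140));m[:,:225]=0;m[:,290:]=0
n,l,st,c=cv2.connectedComponentsWithStats(m);i=1+np.argmax(st[1:,4])
print('recess',st[i],c[i],onz(b,*c[i],.005))
```

```text
scene teal [([270, 114, 17, 25, 231], [276.7, 126.4])]
scene red []
scene board [([5, 11, 117, 60, 4123], [59.8, 39.8]), ([0, 155, 178, 265, 33377], [69.8, 310.3]), ([451, 353, 109, 67, 4390], [515.7, 395.2])]
top teal [([426, 213, 14, 37, 234], [432.4, 231.5])]
top red [([228, 213, 3, 4, 11], [228.9, 214.6])]
top board [([0, 0, 560, 173, 44152], [254.7, 42.0]), ([0, 227, 43, 123, 4357], [18.4, 288.2])]
((377.0, 38.5), (77.0, 364.0), 90.0)
[[ 1.1768  0.2175  0.014 ]
 [ 1.1396 -0.7387  0.014 ]
 [ 0.9204 -0.704   0.014 ]
 [ 0.9555  0.2172  0.014 ]]
[np.float64(0.2213), np.float64(0.9569), np.float64(0.222), np.float64(0.9218)]
recess [252 222   8   2   9] [255.88888889 222.44444444] [0.57542777 0.07251466 0.005     ]
```

View pics/c1.png

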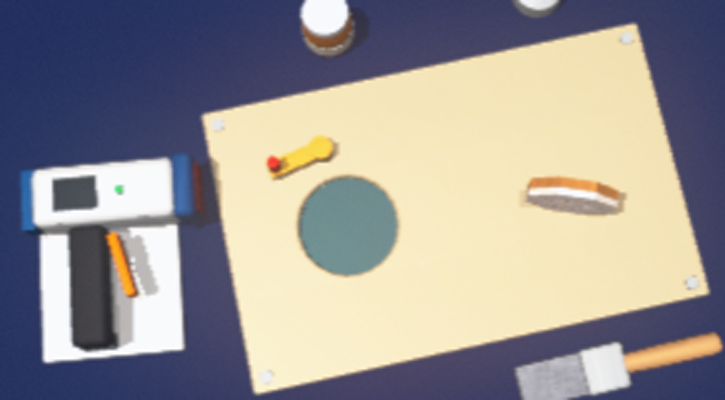

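The crop confirms it. The frame at crop (574,195) has its wood window side facing up-image and its white back facing down-image. Recess centre is at crop (348,226), keeper hub at (321,150), red pin at (274,163), trigger at (122,264).

Run:
```python
from h import *
a=ld('scene0');b=ld('top0')
hs=cv2.cvtColor(b['frame'],cv2.COLOR_RGB2HSV)
print('hsv',[hs[v,u].tolist() for u,v in((259,240),(229,215),(245,212),(300,260),(349,231),(355,224),(168,256))])
crop=lambda u,v:(120+u/2.5,150+v/2.5)
C=[(203,115),(638,24),(708,294),(255,394)]
P=np.array([onz(b,*crop(*p),.014) for p in C]);print('board',P.round(4),[np.linalg.norm(P[i]-P[i-1]).round(4) for i in range(4)],P.mean(0))
m=cv2.inRange(b['frame'],(50,70,70),(140,160,165));m[:,:225]=0;m[:,295:]=0;m[:205]=0;m[275:]=0
c=max(cv2.findContours(m,0,2)[0],key=cv2.contourArea);e=cv2.fitEllipse(c);print('recess',e,onz(b,*e[0],.010), onz(b,*e[0],.005))
print('pin',onz(b,*crop(274,162),.057));print('hub',onz(b,*crop(321,149),.037))
# frame lower edges (white side bottom) and top
for p in((523,200),(530,178),(619,185),(618,213),(559,212),(592,215),(562,178),(595,181)): print(p,onz(b,*crop(*p),.014).round(4),onz(b,*crop(*p),.094).round(4))
for p in((71,228),(108,228),(116,345),(74,347)): print('grip',onz(b,*crop(*p),.06).round(4))
for p in((108,236),(119,234),(137,292),(129,297)): print('trig',onz(b,*crop(*p),.056).round(4))
for p in((33,172),(187,160),(200,215),(33,228)): print('barrel',onz(b,*crop(*p),.073).round(4))
s=a['frame'][150:300,190:420]
cv2.imwrite('pics/c2.png',cv2.resize(s,None,fx=3.4,fy=3.4,interpolation=cv2.INTER_CUBIC)[:,:,::-1])
```

```text
hsv [[92, 55, 145], [2, 197, 249], [23, 179, 248], [23, 56, 248], [12, 40, 166], [15, 166, 235], [19, 223, 251]]
board [[ 0.6432  0.2018  0.014 ]
 [ 0.719  -0.2226  0.014 ]
 [ 0.4541 -0.2673  0.014 ]
 [ 0.3781  0.1545  0.014 ]] [np.float64(0.2692), np.float64(0.4311), np.float64(0.2686), np.float64(0.4286)] [ 0.54861939 -0.03341587  0.014     ]
recess ((258.6312561035156, 239.9636993408203), (37.62718200683594, 38.2132682800293), 54.11250686645508) [0.53202719 0.06685897 0.01      ] [0.53285079 0.06707219 0.005     ]
pin [0.5851101  0.12991869 0.057     ]
hub [0.60028839 0.08775556 0.037     ]
(523, 200) [ 0.549  -0.1006  0.014 ] [ 0.5347 -0.0928  0.094 ]
(530, 178) [ 0.57   -0.1085  0.014 ] [ 0.5542 -0.1001  0.094 ]
(619, 185) [ 0.5601 -0.1923  0.014 ] [ 0.545  -0.1783  0.094 ]
(618, 213) [ 0.5333 -0.1894  0.014 ] [ 0.52   -0.1756  0.094 ]
(559, 212) [ 0.5363 -0.1339  0.014 ] [ 0.5228 -0.1238  0.094 ]
(592, 215) [ 0.5323 -0.1648  0.014 ] [ 0.5191 -0.1526  0.094 ]
(562, 178) [ 0.5689 -0.1388  0.014 ] [ 0.5532 -0.1284  0.094 ]
(595, 181) [ 0.5648 -0.1699  0.014 ] [ 0.5494 -0.1574  0.094 ]
grip [0.5301 0.3142 0.06  ]
grip [0.5289 0.2807 0.06  ]
grip [0.4236 0.272  0.06  ]
grip [0.4232 0.3092 0.06  ]
trig [0.5222 0.2815 0.056 ]
trig [0.5237 0.2716 0.056 ]
trig [0.4704 0.2547 0.056 ]
trig [0.4662 0.2618 0.056 ]
barrel [0.5804 0.3463 0.073 ]
barrel [0.5864 0.2071 0.073 ]
barrel [0.5355 0.1953 0.073 ]
barrel [0.5292 0.3449 0.073 ]
```

View pics/c2.png

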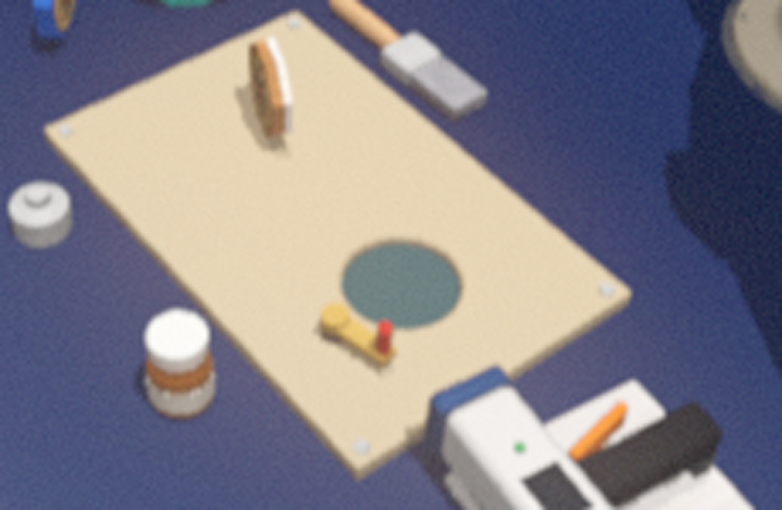

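Request:
jog_arm --increments '[-0.6,-0.67,0,0,0,0,1,-1.2,-1.33,0,0,0,0,1,-1.8,-2.0,0,0,0,0,1,-2.4,-2.67,0,0,0,0,1,-3,-3.33,0,0,0,0,1]' --newtons 40

```text
clock: 0.52
tcp_pos: [0.3163, 0.5126, 0.2017]
eef_rot: [[-0.939, 0.343, -0.0], [0.343, 0.939, -0.001], [-0.0, -0.001, -1.0]]
force: [0.0, 1.5, 0.8]
opening: 0.302
```

Request:
jog_arm --increments '[-0.6,-0.67,0,0,0,0,1,-1.2,-1.33,0,0,0,0,1,-1.8,-2.0,0,0,0,0,1,-2.4,-2.67,0,0,0,0,1,-3,-3.33,0,0,0,0,1]'

```text
clock: 0.93
tcp_pos: [0.3832, 0.3463, 0.2019]
eef_rot: [[-0.939, 0.344, -0.0], [0.344, 0.939, -0.0], [0.0, -0.0, -1.0]]
force: [1.4, 0.7, 0.4]
opening: -0.003
```

Request:
jog_arm --increments '[-0.6,-0.67,0,0,0,0,1,-1.2,-1.33,0,0,0,0,1,-1.8,-2.0,0,0,0,0,1,-2.4,-2.67,0,0,0,0,1,-3,-3.33,0,0,0,0,1]'

```text
clock: 1.35
tcp_pos: [0.4501, 0.18, 0.202]
eef_rot: [[-0.939, 0.344, -0.0], [0.344, 0.939, -0.0], [0.0, -0.0, -1.0]]
force: [0.5, 0.7, -0.0]
opening: -0.003
```

Request:
jog_arm --increments '[-0.6,-0.67,0,0,0,0,1,-1.2,-1.33,0,0,0,0,1,-1.8,-2.0,0,0,0,0,1,-2.4,-2.67,0,0,0,0,1,-2.93,-3.34,0,0,0,0,1]'

```text
clock: 1.77
tcp_pos: [0.5147, 0.0142, 0.202]
eef_rot: [[-0.939, 0.344, 0.0], [0.344, 0.939, -0.0], [-0.0, -0.0, -1.0]]
force: [0.1, -0.2, 0.2]
opening: -0.002
```

Request:
jog_arm --increments '[-0.6,-0.67,0,0,0,0,1,-1.2,-1.33,0,0,0,0,1,-1.8,-2.0,0,0,0,0,1,-2.4,-2.67,0,0,0,0,1,-2.93,-3.34,0,0,0,0,1]'

```text
clock: 2.18
tcp_pos: [0.5788, -0.1515, 0.2019]
eef_rot: [[-0.939, 0.344, -0.0], [0.344, 0.939, -0.0], [0.0, -0.0, -1.0]]
force: [1.2, 1.0, -0.5]
opening: -0.0
```

Request:
jog_arm --increments '[0,0,0.2,0,0,1.0,1,0,0,0.4,0,0,2.1,1,0,0,0.6,0,0,3.1,1,0,0,0.8,0,0,4.2,1,0,0,1.0,0,0,5.2,1]'

```text
clock: 2.6
tcp_pos: [0.578, -0.1497, 0.1614]
eef_rot: [[-0.69, 0.724, -0.001], [0.724, 0.69, 0.0], [0.0, -0.0, -1.0]]
force: [-0.6, -0.4, 0.7]
opening: 0.003
```

Request:
jog_arm --increments '[0,0,0,0,0,1.0,1,0,0,0,0,0,2.1,1,0,0,0,0,0,3.1,1,0,0,0,0,0,4.2,1,0,0,0,0,0,5.2,1]'

```text
clock: 3.02
tcp_pos: [0.578, -0.1495, 0.1618]
eef_rot: [[-0.303, 0.953, -0.001], [0.953, 0.303, 0.0], [0.0, -0.001, -1.0]]
force: [-0.9, 0.6, -0.8]
opening: 0.002
```

Request:
jog_arm --increments '[0,0,0,0,0,1.0,1,0,0,0,0,0,2.1,1,0,0,0,0,0,3.1,1,0,0,0,0,0,4.2,1,0,0,0,0,0,5.2,1]'

```text
clock: 3.43
tcp_pos: [0.5781, -0.1495, 0.1619]
eef_rot: [[0.145, 0.989, -0.0], [0.989, -0.145, 0.0], [0.0, -0.0, -1.0]]
force: [-0.2, 0.1, -0.8]
opening: -0.0
```

```bash
cat >> h.py <<'E'
def to(x,y,z,ang=None):
    "units for a tool move to world x,y,z, jaw (tool y) heading ang"
    o=manip.observe();R=o['eef_rot'];d=np.array([x,y,z])-o['tcp_pos']
    h=np.arctan2(R[1,1],R[0,1])
    w=0 if ang is None else -np.degrees((ang-h+np.pi/2)%np.pi-np.pi/2)/5
    print('tcp',o['tcp_pos'].round(4),'yang',h.round(3),'shift',(R.T@d/.04).round(2),'wz',round(w,2),'j7',o['joints'][6].round(2),'clk',o['clock'],'open',round(o['opening'],3))
E
python3 - <<'E'
from h import *
snap('wrist','w1')
to(.578,-.151,.08,-.13)
E
```

```text
tcp [ 0.5781 -0.1493  0.1617] yang -0.151 shift [-0.04  0.01  2.04] wz -0.24 j7 0.37 clk 3.4833 open -0.001
```

View pics/w1.png

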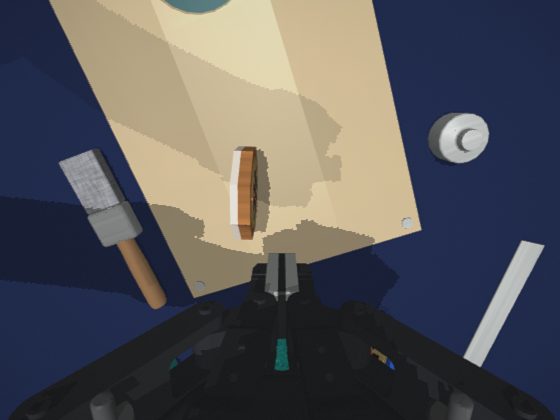

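Wrist view: frame edge-on at (245,193), white back on the left (towards the robot), window on the right. Finger tips are at (282,275), on the window side. I'll check the predicted frame position against this.

Run:
```python
from h import *
s=ld('w1')
for p in((236,149),(256,149),(255,238),(234,238),(232,193),(257,193)): print(p,onz(s,*p,.094).round(4),onz(s,*p,.054).round(4))
print(proj(s,[.5781,-.1493,.1617]),proj(s,[.543,-.146,.094]))
print(ray(s,280,210))
```

```text
(236, 149) [ 0.5495 -0.0952  0.094 ] [ 0.5431 -0.0992  0.054 ]
(256, 149) [ 0.5645 -0.0974  0.094 ] [ 0.5606 -0.1018  0.054 ]
(255, 238) [ 0.5512 -0.1691  0.094 ] [ 0.5451 -0.1854  0.054 ]
(234, 238) [ 0.534  -0.1665  0.094 ] [ 0.525  -0.1824  0.054 ]
(232, 193) [ 0.5398 -0.1285  0.094 ] [ 0.5318 -0.1381  0.054 ]
(257, 193) [ 0.5594 -0.1314  0.094 ] [ 0.5546 -0.1415  0.054 ]
[284.63637921 246.25889146] [240.07313227 213.20098041]
(array([ 0.58768107, -0.07132362,  0.33339587]), array([-0.04954066, -0.30483209, -0.95113888]))
```

Request:
jog_arm --increments '[0,0,0.7,0,0,0,1,0,0,1.4,0,0,0,1,0,0,2.05,0,0,0,1,0,-0.1,2.05,0,0,0,1,0,-0.2,2.05,0,0,0,1]'

```text
clock: 3.9
tcp_pos: [0.5691, -0.1484, 0.0793]
eef_rot: [[0.14, 0.99, -0.003], [0.99, -0.14, 0.0], [-0.0, -0.003, -1.0]]
force: [0.2, -0.2, 0.8]
opening: -0.002
```

Request:
jog_arm --increments '[0,-0.1,0,0,0,0,1,0,-0.2,0,0,0,0,1,0,-0.3,0,0,0,0,1,0,-0.4,0,0,0,0,1,0,-0.5,0,0,0,0,1]'

```text
clock: 4.32
tcp_pos: [0.5505, -0.1456, 0.0809]
eef_rot: [[0.141, 0.99, 0.001], [0.99, -0.141, -0.0], [0.0, 0.001, -1.0]]
force: [-0.2, 0.2, -0.4]
opening: 0.002
```

Run:
```python
from h import *
snap('wrist','w2')
to(.532,.067,.08)
print(manip.observe()['force'])
```

```text
tcp [ 0.5495 -0.1455  0.0807] yang -0.141 shift [ 5.2  -1.18  0.02] wz 0 j7 0.46 clk 4.3667 open -0.002
[-0.69435778  0.40511114 -0.29518636]
```

View pics/w2.png

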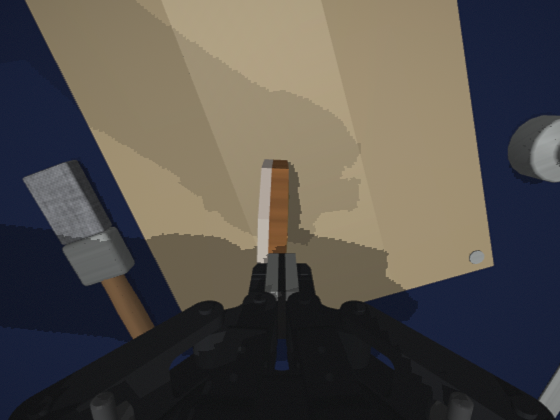

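The frame is at (272,210) and the fingers are against its window side; it has started to lean or slide. I'll keep pushing.

Request:
jog_arm --increments '[0,-0.15,0,0,0,0,1,0,-0.3,0,0,0,0,1,0,-0.45,0,0,0,0,1,0,-0.6,0,0,0,0,1,0,-0.6,0,0,0,0,1]'

```text
clock: 4.78
tcp_pos: [0.525, -0.1421, 0.0801]
eef_rot: [[0.141, 0.99, -0.001], [0.99, -0.141, 0.0], [0.0, -0.001, -1.0]]
force: [-0.8, 0.4, -0.5]
opening: -0.004
```

Run:
```python
from h import *
snap('top','t3')
s=ld('t3');cv2.imwrite('pics/t3c.png',cv2.resize(s['frame'][170:310,220:420],None,fx=3,fy=3,interpolation=cv2.INTER_CUBIC)[:,:,::-1])
to(.532,.067,.08)
print(manip.observe()['force'])
```

```text
tcp [ 0.526  -0.1422  0.0801] yang -0.142 shift [ 5.2  -0.59  0.  ] wz 0 j7 0.47 clk 4.8333 open -0.002
[-0.37579627  0.20752013 -0.27197177]
```

View pics/t3c.png

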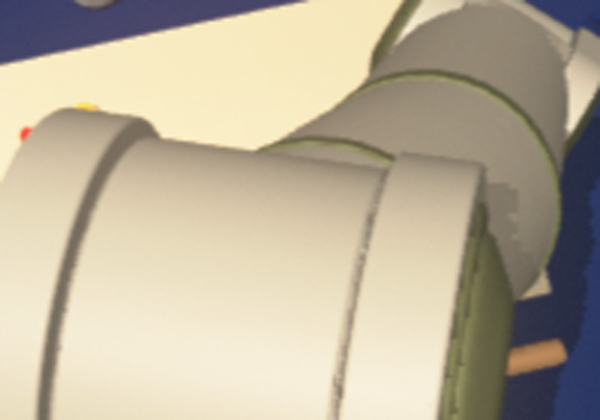

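The arm hides the frame in that view. I'll lift and look from the wrist.

Request:
jog_arm --increments '[0,0,-1,0,0,0,1,0,0,-2,0,0,0,1,0,0,-3,0,0,0,1,0,0,-3,0,0,0,1,0,0,-3,0,0,0,1]'

```text
clock: 5.25
tcp_pos: [0.5283, -0.1425, 0.2023]
eef_rot: [[0.14, 0.99, 0.005], [0.99, -0.14, -0.0], [0.0, 0.005, -1.0]]
force: [0.5, 0.3, -1.1]
opening: 0.006
```

Run:
```python
from h import *
snap('wrist','w4')
to(.532,.067,.08)
```

```text
tcp [ 0.5272 -0.142   0.2007] yang -0.141 shift [ 5.19 -0.62  3.02] wz 0 j7 0.36 clk 5.3 open 0.001
```

View pics/w4.png

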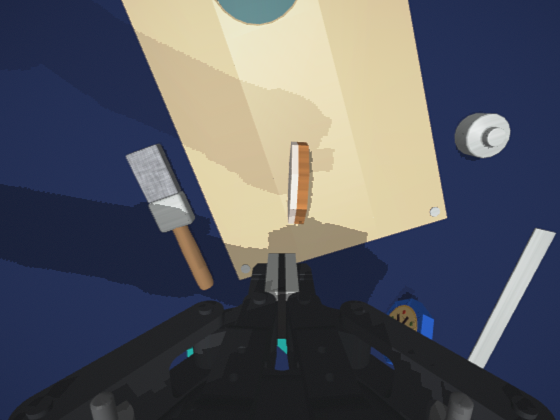

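Run:
```python
from h import *
s=ld('w4')
for p in((301,142),(298,224),(290,183),(312,183)): print(p,onz(s,*p,.094).round(4),onz(s,*p,.054).round(4))
```

```text
(301, 142) [ 0.5512 -0.0946  0.094 ] [ 0.5533 -0.099   0.054 ]
(298, 224) [ 0.539  -0.1704  0.094 ] [ 0.5393 -0.1856  0.054 ]
(290, 183) [ 0.5368 -0.1297  0.094 ] [ 0.5368 -0.1391  0.054 ]
(312, 183) [ 0.5567 -0.1326  0.094 ] [ 0.5595 -0.1424  0.054 ]
```

Run:
```python
from h import *
s=ld('w2')
for p in((263,163),(288,163),(274,163),(258,262),(272,250),(268,210),(290,210)): print(p,onz(s,*p,.094).round(4),onz(s,*p,.054).round(4))
print('tcp',proj(s,[.5495,-.1455,.0807]))
for n in('w1','w2','w4'):
    s=ld(n);print(n,proj(s,[.532,.067,.014]),ray(s,280,210))
    # weight centre
t=ld('top0');m=onz(t,336,143,.04);print('weight',m,[proj(ld(n),m) for n in('w1','w4')])
s=ld('w2')['frame'][140:300,200:360]
cv2.imwrite('pics/w2c.png',np.hstack([cv2.resize(x,(400,400),interpolation=cv2.INTER_CUBIC) for x in(s,ld('w4')['frame'][130:290,220:380])])[:,:,::-1])
```

```text
(263, 163) [ 0.5468 -0.0922  0.094 ] [ 0.5436 -0.0985  0.054 ]
(288, 163) [ 0.5593 -0.094   0.094 ] [ 0.5593 -0.1007  0.054 ]
(274, 163) [ 0.5523 -0.093   0.094 ] [ 0.5505 -0.0995  0.054 ]
(258, 262) [ 0.5351 -0.1468  0.094 ] [ 0.5289 -0.1669  0.054 ]
(272, 250) [ 0.544  -0.1407  0.094 ] [ 0.5401 -0.1592  0.054 ]
(268, 210) [ 0.5454 -0.1173  0.094 ] [ 0.5419 -0.1299  0.054 ]
(290, 210) [ 0.557 -0.119  0.094] [ 0.5564 -0.132   0.054 ]
tcp [282.92721036 246.52456948]
w1 [192.13426438 -51.30048767] (array([ 0.58768107, -0.07132362,  0.33339587]), array([-0.04954066, -0.30483209, -0.95113888]))
w2 [ 203.39246983 -117.7354327 ] (array([ 0.55941548, -0.06737471,  0.25251738]), array([-0.04624188, -0.30520844, -0.95118429]))
w4 [255.33393204 -31.64007478] (array([ 0.53661973, -0.06420458,  0.37384973]), array([-0.04283889, -0.30549435, -0.95125185]))
weight [ 0.75592304 -0.12652834  0.04      ] [array([470.90145201, 142.43860945]), array([495.17646306, 139.10874225])]
```

View pics/w2c.png

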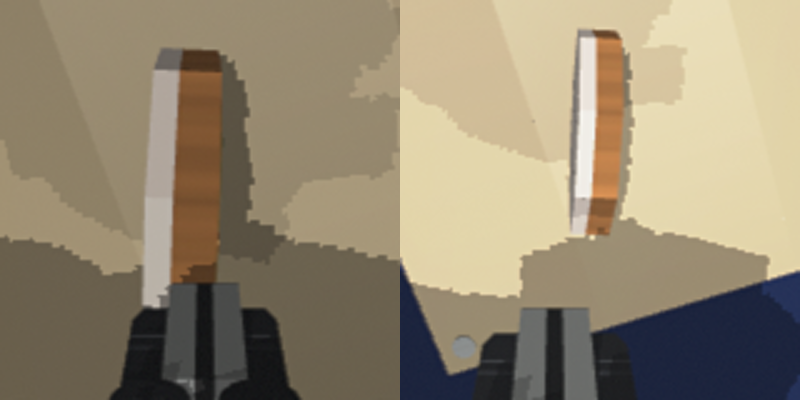

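Left half is w2, right half is w4. The frame still stands at about (.546,-.142) and hasn't moved, while the fingertips project about 25 px away from the nominal TCP. They probably passed over its top edge. I'll go back to the window side and find the true tip height by touching the board.

Request:
jog_arm --increments '[0,0.7,0,0,0,0,1,0,1.5,0,0,0,0,1,0,1.5,1,0,0,0,1,0,1.5,2,0,0,0,1,0,1.5,3,0,0,0,1]'

```text
clock: 5.72
tcp_pos: [0.5858, -0.1504, 0.0772]
eef_rot: [[0.14, 0.99, -0.001], [0.99, -0.14, 0.0], [-0.0, -0.001, -1.0]]
force: [0.7, 0.5, -0.9]
opening: -0.004
```

Request:
jog_arm --increments '[0,0,0.4,0,0,0,1,0,0,0.8,0,0,0,1,0,0,1.0,0,0,0,1,0,0,1.2,0,0,0,1,0,0,1.2,0,0,0,1]'

```text
clock: 6.13
tcp_pos: [0.5851, -0.1506, 0.0303]
eef_rot: [[0.141, 0.99, -0.003], [0.99, -0.141, 0.0], [0.0, -0.003, -1.0]]
force: [-0.2, 0.4, 0.6]
opening: -0.001
```

Run:
```python
from h import *
s=snap('scene','s5')
print(manip.observe()['force']);to(.5,0,.08)
c=ray(s,280,210)[0]
o=manip.observe()['tcp_pos']
print(proj(s,o),proj(s,[.546,-.142,.094]),proj(s,[.546,-.142,.014]))
cv2.imwrite('pics/s5c.png',cv2.resize(s['frame'][110:230,190:350],(800,600),interpolation=cv2.INTER_CUBIC)[:,:,::-1])
```

```text
[ 0.74722462 -0.11367935 -0.37650328]
tcp [ 0.5857 -0.1508  0.0314] yang -0.142 shift [ 3.43 -2.65 -1.21] wz 0 j7 0.49 clk 6.1833 open -0.001
[255.01083983 183.5551116 ] [268.59135458 164.67441279] [268.75288841 185.72300941]
```

View pics/s5c.png

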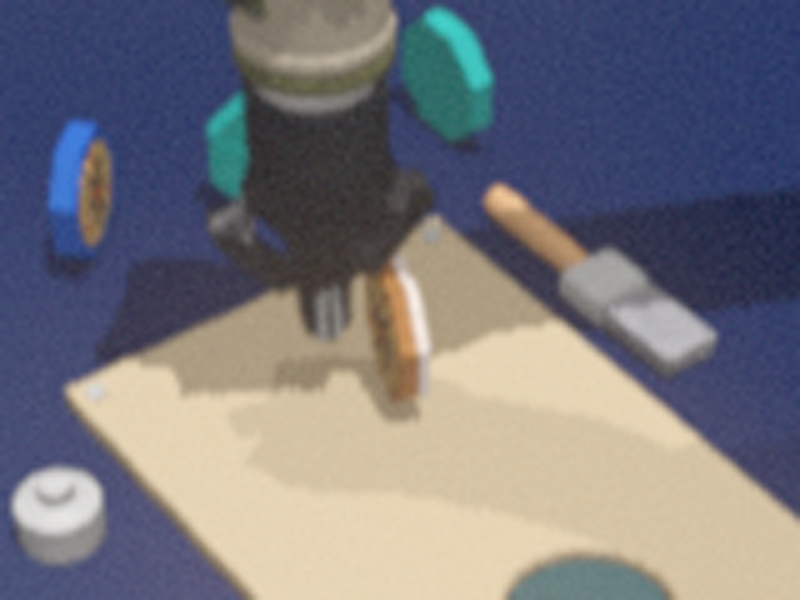

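The scene crop shows the fingers at crop (325,335), beside the standing frame at (400,330). The tips look about 20 mm higher than the TCP reading. I'll touch down slowly to check.

Request:
jog_arm --increments '[0,0,0.08,0,0,0,1,0,0,0.16,0,0,0,1,0,0,0.24,0,0,0,1,0,0,0.32,0,0,0,1,0,0,0.38,0,0,0,1]'

```text
clock: 6.6
tcp_pos: [0.5863, -0.1506, 0.0169]
eef_rot: [[0.141, 0.99, 0.0], [0.99, -0.141, 0.0], [0.0, 0.0, -1.0]]
force: [-0.4, -0.1, -0.1]
opening: 0.001
```

Request:
jog_arm --increments '[0,0,0.03,0,0,0,1,0,0,0.06,0,0,0,1,0,0,0.09,0,0,0,1,0,0,0.12,0,0,0,1,0,0,0.12,0,0,0,1]'

```text
clock: 7.02
tcp_pos: [0.5861, -0.1507, 0.0119]
eef_rot: [[0.141, 0.99, -0.0], [0.99, -0.141, 0.0], [0.0, -0.0, -1.0]]
force: [-0.3, 0.1, 0.2]
opening: 0.001
```

Request:
jog_arm --increments '[0,0,0.05,0,0,0,1,0,0,0.1,0,0,0,1,0,0,0.15,0,0,0,1,0,0,0.2,0,0,0,1,0,0,0.2,0,0,0,1]'

```text
clock: 7.43
tcp_pos: [0.5859, -0.1506, 0.0036]
eef_rot: [[0.141, 0.99, -0.001], [0.99, -0.141, 0.0], [0.0, -0.001, -1.0]]
force: [0.6, -0.3, -0.6]
opening: -0.0
```

Request:
jog_arm --increments '[0,0,0.05,0,0,0,1,0,0,0.1,0,0,0,1,0,0,0.15,0,0,0,1,0,0,0.2,0,0,0,1,0,0,0.2,0,0,0,1]'

```text
clock: 7.85
tcp_pos: [0.5859, -0.1507, -0.0044]
eef_rot: [[0.141, 0.99, -0.001], [0.99, -0.141, 0.0], [-0.0, -0.001, -1.0]]
force: [0.3, 0.2, -0.5]
opening: -0.003
```

Request:
jog_arm --increments '[0,0,0.04,0,0,0,1,0,0,0.08,0,0,0,1,0,0,0.12,0,0,0,1,0,0,0.15,0,0,0,1,0,0,0.15,0,0,0,1]'

```text
clock: 8.27
tcp_pos: [0.586, -0.1507, -0.0102]
eef_rot: [[0.141, 0.99, -0.0], [0.99, -0.141, 0.0], [0.0, -0.0, -1.0]]
force: [-0.2, -0.4, -0.1]
opening: 0.001
```

Run:
```python
from h import *
w=snap('wrist','w6');s=snap('scene','s6')
o=manip.observe();print(o['force'],o['tcp_pos'])
print(proj(w,o['tcp_pos']),proj(s,o['tcp_pos']))
A=cv2.resize(w['frame'],(400,300),interpolation=cv2.INTER_AREA)
C=cv2.resize(w['frame'][150:330,190:370],(400,300+100),interpolation=cv2.INTER_CUBIC)
B=cv2.resize(s['frame'][130:210,220:300],(400,400),interpolation=cv2.INTER_CUBIC)
cv2.imwrite('pics/m6.png',np.hstack([C,B])[:,:,::-1])
```

```text
[ 0.21099778 -0.66259532  0.3335916 ] [ 0.5861326  -0.15076486 -0.00995729]
[284.76048977 246.83821733] [255.28071492 193.95883255]
```

View pics/m6.png

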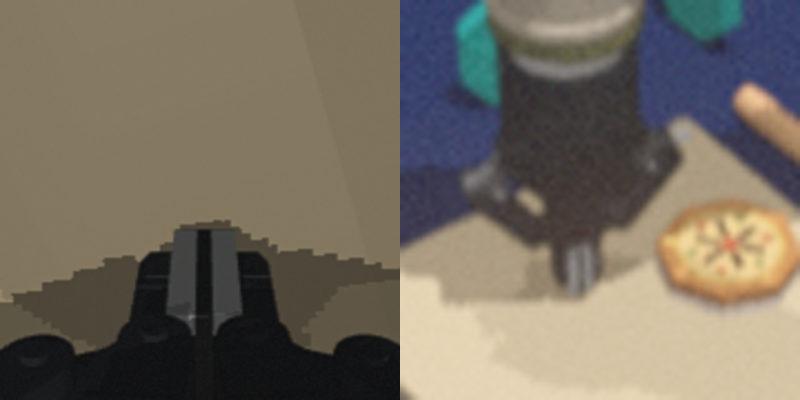

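Good news: in the right half the frame now lies window up at scene pixel ≈(286,180). The gripper knocked it over. The tips really sit about 24 mm above the reported TCP. Next I'll measure the lying frame.

```bash
cat >> h.py <<'E'
def frm(s,roi,z=.030,smin=85):
    "lying frame: wood/window mask -> hull -> centre on plane z"
    u0,v0,u1,v1=roi;hs=cv2.cvtColor(s['frame'],cv2.COLOR_RGB2HSV)[v0:v1,u0:u1]
    m=cv2.inRange(hs,(3,smin,60),(22,255,255));m=cv2.morphologyEx(m,cv2.MORPH_CLOSE,np.ones((5,5)))
    c=max(cv2.findContours(m,0,2)[0],key=cv2.contourArea);H=cv2.convexHull(c)[:,0]+[u0,v0]
    P=np.array([onz(s,*p,z)[:2] for p in H],np.float32)
    (x,y),(w,h),a=cv2.minAreaRect(P*1000);M=cv2.moments((P*1e4).astype(np.int32))
    print('box',H.min(0),H.max(0),'centroid',M['m10']/M['m00']/1e4,M['m01']/M['m00']/1e4,'rect',x,y,w,h,a)
    return H
E
python3 - <<'E'
from h import *
s=ld('s6')
print(onz(s,285.6,180,.03))
frm(s,(265,150,310,200));frm(s,(265,150,310,200),smin=110)
E
```

```text
[ 0.49863452 -0.12677767  0.03      ]
box [271 169] [300 190] centroid 0.49768710417039774 -0.12908681708651307 rect 498.2143859863281 -128.95465087890625 88.33104705810547 82.5018081665039 78.10112762451172
box [272 170] [299 190] centroid 0.49802306138196234 -0.12819170492529783 rect 498.5306091308594 -128.2757568359375 83.18799591064453 78.3660659790039 79.93433380126953
```

Request:
jog_arm --increments '[0,0,-1,0,0,0,1,0,0,-2,0,0,0,1,0,0,-3,0,0,0,1,0,0,-4,0,0,0,1,0,0,-4.2,0,0,0,1]'

```text
clock: 8.78
tcp_pos: [0.5886, -0.1521, 0.1642]
eef_rot: [[0.142, 0.99, 0.008], [0.99, -0.142, -0.001], [-0.0, 0.008, -1.0]]
force: [0.0, -0.1, 0.2]
opening: -0.001
```

Request:
jog_arm --increments '[-0.5,-0.8,0,0,0,0,0.41,-1.0,-1.6,0,0,0,0,0.41,-1.44,-2.31,0,0,0,0,0.41,-1.44,-2.31,0.9,0,0,0,0.41,-1.44,-2.31,1.8,0,0,0,0.41]'

```text
clock: 9.2
tcp_pos: [0.4865, -0.1962, 0.0876]
eef_rot: [[0.143, 0.99, 0.005], [0.99, -0.143, -0.002], [-0.001, 0.005, -1.0]]
force: [1.0, 0.2, -1.4]
opening: 0.589
```

Run:
```python
from h import *
to(.489,-.196,.03,-.15)
w=snap('wrist','w7');H=frm(w,(0,0,560,300));
H=H.reshape(-1,2);print(cv2.approxPolyDP(H.astype(np.float32).reshape(-1,1,2),3,True)[:,0].tolist())
print(proj(w,[.498,-.132,.03]))
```

```text
tcp [ 0.4865 -0.1962  0.0876] yang -0.144 shift [0.01 0.05 1.44] wz 0.07 j7 0.61 clk 9.2 open 0.589
box [225  64] [339 182] centroid 0.4945968345615377 -0.12999090278437977 rect 494.6602783203125 -130.0269012451172 80.40215301513672 80.27926635742188 79.46633911132812
[[258.0, 64.0], [308.0, 66.0], [339.0, 103.0], [336.0, 150.0], [302.0, 182.0], [259.0, 181.0], [225.0, 147.0], [225.0, 99.0]]
[286.53657859 128.35265412]
```

Wrist measurement: the frame's octagon is 80.4 × 80.3 mm (80 expected), centre (.4947,-.130). Next I descend behind it.

Request:
jog_arm --increments '[0,0,0.9,0,0,0,0.41,0,0,1.5,0,0,0,0.41,0,0,1.9,0,0,0,0.41,0,0,2.2,0,0,0,0.41,0,0,2.2,0,0,0,0.41]'

```text
clock: 9.67
tcp_pos: [0.4859, -0.1944, -0.0035]
eef_rot: [[0.141, 0.99, -0.003], [0.99, -0.141, 0.001], [0.001, -0.003, -1.0]]
force: [0.4, 0.2, 0.2]
opening: 0.592
```

Request:
jog_arm --increments '[0,0,0.06,0,0,0,0.41,0,0,0.12,0,0,0,0.41,0,0,0.18,0,0,0,0.41,0,0,0.24,0,0,0,0.41,0,0,0.24,0,0,0,0.41]'

```text
clock: 10.08
tcp_pos: [0.4868, -0.1947, -0.0113]
eef_rot: [[0.141, 0.99, 0.001], [0.99, -0.141, -0.0], [-0.0, 0.001, -1.0]]
force: [-0.2, -0.8, -0.9]
opening: 0.591
```

Run:
```python
from h import *
to(.489,-.196,.03,-.15)
print(manip.observe()['force'])
w=snap('wrist','w8');H=frm(w,(0,0,560,300))
```

```text
tcp [ 0.4868 -0.1947 -0.0113] yang -0.141 shift [-0.03  0.06 -1.03] wz 0.1 j7 0.69 clk 10.0833 open 0.591
[-0.24572253 -0.7802431  -0.86738667]
box [182  32] [385 235] centroid 0.49446033473123396 -0.12996543275827854 rect 494.4933776855469 -130.00100708007812 80.10782623291016 80.18206024169922 34.54995346069336
```

Request:
jog_arm --increments '[0,0,0.04,0,0,0,0.41,0,0,0.08,0,0,0,0.41,0,0,0.12,0,0,0,0.41,0,0,0.16,0,0,0,0.41,0,0,0.16,0,0,0,0.41]'

```text
clock: 10.55
tcp_pos: [0.4865, -0.1947, -0.0181]
eef_rot: [[0.141, 0.99, -0.0], [0.99, -0.141, 0.0], [0.0, -0.0, -1.0]]
force: [-0.2, -0.3, -0.6]
opening: 0.59
```

Request:
jog_arm --increments '[0,0,0.04,0,0,0,0.41,0,0,0.08,0,0,0,0.41,0,0,0.12,0,0,0,0.41,0,0,0.12,0,0,0,0.41,0,0,0.12,0,0,0,0.41]'

```text
clock: 10.97
tcp_pos: [0.4867, -0.1947, -0.0186]
eef_rot: [[0.142, 0.99, 0.004], [0.99, -0.142, 0.001], [0.002, 0.003, -1.0]]
force: [-8.9, 4.7, 68.1]
opening: 0.587
```

Contact at TCP −.0186, so the tip offset at this opening is ≈32.5 mm. Backing off.

Request:
jog_arm --increments '[0,0,-0.1,0,0,0,0.41,0,0,-0.2,0,0,0,0.41,0.2,0,-0.2,0,0,0,0.41,0.4,0.02,-0.2,0,0,0,0.41,0.6,0.03,-0.2,0,0,0,0.41]'

```text
clock: 11.38
tcp_pos: [0.4912, -0.1701, -0.0152]
eef_rot: [[0.141, 0.99, -0.001], [0.99, -0.141, 0.0], [0.0, -0.001, -1.0]]
force: [0.3, -1.8, 0.8]
opening: 0.589
```

Request:
jog_arm --increments '[0.2,0.01,0,0,0,0,0.41,0.4,0.02,0,0,0,0,0.41,0.6,0.03,0,0,0,0,0.41,0.8,0.04,0,0,0,0,0.41,1.0,0.04,0,0,0,0,0.41]'

```text
clock: 11.8
tcp_pos: [0.4985, -0.1307, -0.0149]
eef_rot: [[0.14, 0.99, -0.0], [0.99, -0.14, 0.0], [0.0, -0.0, -1.0]]
force: [0.2, -0.5, 0.0]
opening: 0.592
```

Run:
```python
from h import *
to(.489,-.196,.03,-.15)
print(manip.observe()['force'])
w=snap('wrist','w9');H=frm(w,(0,0,560,300))
```

```text
tcp [ 0.4985 -0.1307 -0.0149] yang -0.141 shift [-1.65 -0.01 -1.12] wz 0.1 j7 0.62 clk 11.8 open 0.592
[ 0.17528908 -0.49152478  0.02639982]
box [185  94] [383 283] centroid 0.5029353665195953 -0.08781161098873456 rect 502.9814147949219 -87.84144592285156 80.15430450439453 80.08290100097656 78.32931518554688
```

Request:
jog_arm --increments '[0.25,0.01,0,0,0,0,0.41,0.5,0.02,0,0,0,0,0.41,0.75,0.03,0,0,0,0,0.41,1.0,0.05,0,0,0,0,0.41,1.25,0.06,0,0,0,0,0.41]'

```text
clock: 12.27
tcp_pos: [0.508, -0.0815, -0.0147]
eef_rot: [[0.141, 0.99, 0.0], [0.99, -0.141, 0.0], [0.0, 0.0, -1.0]]
force: [-0.4, -1.0, -0.8]
opening: 0.589
```

Request:
jog_arm --increments '[0.25,0.01,0,0,0,0,0.41,0.5,0.02,0,0,0,0,0.41,0.75,0.03,0,0,0,0,0.41,1.0,0.05,0,0,0,0,0.41,1.25,0.06,0,0,0,0,0.41]'

```text
clock: 12.68
tcp_pos: [0.5174, -0.0325, -0.0147]
eef_rot: [[0.141, 0.99, 0.0], [0.99, -0.141, -0.0], [-0.0, 0.0, -1.0]]
force: [-0.0, 0.2, -0.7]
opening: 0.59
```

Run:
```python
from h import *
to(.489,-.196,.03,-.15)
print(manip.observe()['force'])
w=snap('wrist','w10');H=frm(w,(0,0,560,300))
# recess floor check: teal pixels
f=w['frame'].astype(int);m=((f[...,2]-f[...,0]>15)&(f[...,1]-f[...,0]>15)&(f[...,0]<110)).astype(np.uint8);m[300:]=0
n,l,st,c=cv2.connectedComponentsWithStats(m);i=1+np.argmax(st[1:,4]);print(st[i],c[i])
ys,xs=np.where(l==i);print([onz(w,*p,.005)[:2].round(4) for p in((xs.min(),ys[xs.argmin()]),(xs.max(),ys[xs.argmax()]),(xs[ys.argmin()],ys.min()))])
```

```text
tcp [ 0.5174 -0.0325 -0.0147] yang -0.141 shift [-4.15 -0.13 -1.12] wz 0.1 j7 0.49 clk 12.6833 open 0.59
[-0.01745598  0.2253243  -0.7484263 ]
box [186  94] [382 283] centroid 0.5218933346780477 0.010381822728940768 rect 521.9423217773438 10.347335815429688 80.0421142578125 80.14337921142578 78.27297973632812
[  178     0   215   130 21705] [285.60055287  52.34319281]
[array([0.4861, 0.079 ]), array([0.5783, 0.0681]), array([0.4941, 0.0942])]
```

Request:
jog_arm --increments '[0.12,0.01,0,0,0,0,0.41,0.24,0.01,0,0,0,0,0.41,0.36,0.02,0,0,0,0,0.41,0.48,0.02,0,0,0,0,0.41,0.6,0.02,0,0,0,0,0.41]'

```text
clock: 13.15
tcp_pos: [0.5215, -0.0097, -0.0147]
eef_rot: [[0.142, 0.99, 0.0], [0.99, -0.142, -0.0], [-0.0, 0.0, -1.0]]
force: [-0.0, -1.4, 1.0]
opening: 0.586
```

Request:
jog_arm --increments '[0.12,0.01,0,0,0,0,0.41,0.24,0.01,0,0,0,0,0.41,0.36,0.02,0,0,0,0,0.41,0.48,0.02,0,0,0,0,0.41,0.6,0.02,0,0,0,0,0.41]'

```text
clock: 13.57
tcp_pos: [0.5256, 0.0143, -0.0147]
eef_rot: [[0.141, 0.99, 0.0], [0.99, -0.141, 0.0], [0.0, 0.0, -1.0]]
force: [-0.4, -0.7, 0.0]
opening: 0.59
```

Run:
```python
from h import *
to(.489,-.196,.03,-.15)
print(manip.observe()['force'])
w=snap('wrist','w11');H=frm(w,(0,0,560,300));H=frm(w,(0,0,560,300),z=.021)
```

```text
tcp [ 0.5256  0.0143 -0.0147] yang -0.141 shift [-5.33 -0.17 -1.12] wz 0.1 j7 0.42 clk 13.5667 open 0.59
[-0.38682102 -0.71575105  0.03639317]
box [188  94] [379 283] centroid 0.5301048712804503 0.05709353311776952 rect 530.2733764648438 57.14265441894531 80.46379089355469 79.18452453613281 78.59662628173828
box [188  94] [379 283] centroid 0.5297733070645376 0.05458436676476891 rect 529.9508056640625 54.632606506347656 86.17162322998047 84.80162048339844 78.5966567993164
```

Request:
jog_arm --increments '[0.08,0,0,0,0,0,0.41,0.16,0.01,0,0,0,0,0.41,0.24,0.01,0,0,0,0,0.41,0.28,0.01,0,0,0,0,0.41,0.28,0.01,0,0,0,0,0.41]'

```text
clock: 14.03
tcp_pos: [0.5276, 0.0254, -0.0147]
eef_rot: [[0.14, 0.99, 0.0], [0.99, -0.14, 0.0], [0.0, 0.0, -1.0]]
force: [0.1, 0.5, 0.9]
opening: 0.589
```

Run:
```python
from h import *
to(.489,-.196,.03,-.15)
print(manip.observe()['force'])
w=snap('wrist','w12');H=frm(w,(0,0,560,300));H=frm(w,(0,0,560,300),z=.021)
```

```text
tcp [ 0.5276  0.0254 -0.0147] yang -0.141 shift [-5.61 -0.18 -1.12] wz 0.11 j7 0.4 clk 14.0333 open 0.589
[0.09116796 0.54595513 0.854767  ]
box [191  96] [376 273] centroid 0.5322045435417208 0.07026445169412067 rect 532.2252807617188 70.32852935791016 74.88457489013672 75.00642395019531 78.81832122802734
box [191  96] [376 273] centroid 0.5318803003718328 0.06788779614190514 rect 531.9071655273438 67.96975708007812 80.19947814941406 80.33006286621094 78.81840515136719
```

The octagon measures 80.2 × 80.3 mm on the z=.021 plane, centre (.532,.068), so the frame has dropped home. Retreating, then I measure the red pin.

Request:
jog_arm --increments '[-0.5,0,0,0,0,0,0.41,-0.5,0,-0.8,0,0,0,0.41,-0.5,0,-1.7,0,0,0,0.41,0.3,0.3,-2.3,0,0,0,0.41,1.1,0.6,-3,0,0,0,0.41]'

```text
clock: 14.5
tcp_pos: [0.5562, 0.0619, 0.1054]
eef_rot: [[0.146, 0.989, -0.0], [0.989, -0.146, -0.0], [-0.001, -0.0, -1.0]]
force: [1.4, 0.6, -1.3]
opening: 0.591
```

Run:
```python
from h import *
to(.585,.13,.08)
w=snap('wrist','w13');H=frm(w,(0,0,560,300),z=.021,smin=85)
hs=cv2.cvtColor(w['frame'],cv2.COLOR_RGB2HSV)
m=cv2.inRange(hs,(0,170,60),(5,255,255))|cv2.inRange(hs,(174,170,60),(180,255,255))
n,l,st,c=cv2.connectedComponentsWithStats(m)
for i in range(1,n):
    if st[i,4]>30: print('red',st[i],c[i],onz(w,*c[i],.059),onz(w,*c[i],.046))
m=cv2.inRange(hs,(20,130,100),(34,255,255))
n,l,st,c=cv2.connectedComponentsWithStats(m)
for i in range(1,n):
    if st[i,4]>100: print('brass',st[i],c[i],onz(w,*c[i],.035))
```

```text
tcp [0.5562 0.0619 0.1054] yang -0.146 shift [1.79 0.46 0.63] wz 0 j7 0.2 clk 14.5 open 0.591
box [207 153] [302 246] centroid 0.5320386162203933 0.06838224062439627 rect 532.2523193359375 68.2252426147461 81.10200500488281 80.34160614013672 34.00822067260742
red [230   0  24   9  81] [241.75308642   3.58024691] [0.55117957 0.20313408 0.059     ] [0.55030238 0.20689166 0.046     ]
red [302 106  18  17 238] [310.64285714 114.13445378] [0.58469547 0.13353616 0.059     ] [0.5858178  0.13314161 0.046     ]
red [249 198  11  10  82] [254.20731707 202.45121951] [0.53690289 0.0786289  0.059     ] [0.53517397 0.07495864 0.046     ]
brass [ 296  107   56   75 1209] [327.40860215 150.20843672] [0.59630276 0.10467682 0.035     ]
brass [217 165  65  63 245] [238.21632653 185.14285714] [0.52367383 0.08779744 0.035     ]
```

Request:
jog_arm --increments '[0.9,0.22,0,0,0,0,0.41,1.84,0.45,0,0,0,0,0.41,1.84,0.45,0.8,0,0,0,0.41,1.84,0.45,1.6,0,0,0,0.41,1.84,0.45,2.3,0,0,0,0.41]' --newtons 20

```text
clock: 14.97
tcp_pos: [0.5844, 0.135, 0.0102]
eef_rot: [[0.138, 0.99, 0.0], [0.99, -0.138, 0.0], [0.0, 0.0, -1.0]]
force: [1.2, -0.8, 0.1]
opening: 0.59
```

Request:
jog_arm --increments '[0,0,0,0,0,0,0.5,0,0,0,0,0,0,0.7,0,0,0,0,0,0,1,0,0,0,0,0,0,1,0,0,0,0,0,0,1]'

```text
clock: 15.38
tcp_pos: [0.5859, 0.1331, 0.0133]
eef_rot: [[0.142, 0.99, 0.003], [0.99, -0.142, 0.0], [0.001, 0.003, -1.0]]
force: [1.1, -1.8, 0.2]
opening: 0.128
```

Run:
```python
from h import *
o=manip.observe();R=o['eef_rot'];p=o['tcp_pos'];print(p,o['force'],o['opening'],o['clock'])
h=np.array([.6025,.089]);r=.046;f0=np.arctan2(*(p[:2]-h)[::-1]);f1=np.arctan2(.068-h[1],.532-h[0])%(2*np.pi)
print(f0,f1,np.linalg.norm(p[:2]-h))
for f in np.linspace(f0,f1+.05,16)[1:]:
    q=h+r*np.array([np.cos(f),np.sin(f)]);print((R.T@np.r_[q-p[:2],0]/.04).round(2)[:2])
```

```text
[0.5859161  0.13306799 0.01330034] [ 1.13869146 -1.75969177  0.18915015] 0.1282288606233166 15.3833
1.9307284021594426 3.4310963255511813 0.04708517588433315
[-0.09 -0.09]
[-0.16 -0.18]
[-0.24 -0.27]
[-0.33 -0.35]
[-0.43 -0.41]
[-0.53 -0.47]
[-0.64 -0.52]
[-0.76 -0.55]
[-0.87 -0.57]
[-0.99 -0.58]
[-1.11 -0.58]
[-1.23 -0.57]
[-1.34 -0.54]
[-1.46 -0.5 ]
[-1.56 -0.45]
```

Pin gripped (opening ≈11 mm against a 12 mm pin). Swinging it along the arc.

Request:
jog_arm --increments '[-0.09,-0.09,0,0,0,0,1,-0.16,-0.18,0,0,0,0,1,-0.24,-0.27,0,0,0,0,1,-0.33,-0.35,0,0,0,0,1,-0.43,-0.41,0,0,0,0,1]'

```text
clock: 15.8
tcp_pos: [0.5677, 0.1191, 0.013]
eef_rot: [[0.141, 0.99, 0.004], [0.99, -0.141, 0.001], [0.001, 0.004, -1.0]]
force: [6.4, -1.4, 4.9]
opening: 0.127
```

Request:
jog_arm --increments '[-0.1,-0.06,0,0,0,0,1,-0.21,-0.11,0,0,0,0,1,-0.33,-0.14,0,0,0,0,1,-0.44,-0.16,0,0,0,0,1,-0.56,-0.17,0,0,0,0,1]'

```text
clock: 16.22
tcp_pos: [0.559, 0.0983, 0.0129]
eef_rot: [[0.14, 0.99, 0.006], [0.99, -0.14, 0.001], [0.002, 0.006, -1.0]]
force: [9.3, 2.6, 2.3]
opening: 0.123
```

Request:
jog_arm --increments '[-0.12,0,0,0,0,0,1,-0.24,0.01,0,0,0,0,1,-0.35,0.04,0,0,0,0,1,-0.47,0.08,0,0,0,0,1,-0.55,0.11,0,0,0,0,1]'

```text
clock: 16.63
tcp_pos: [0.5593, 0.0828, 0.0127]
eef_rot: [[0.135, 0.991, 0.002], [0.991, -0.135, 0.009], [0.009, 0.001, -1.0]]
force: [2.5, 22.4, 6.4]
opening: 0.127
```

Request:
jog_arm --increments '[0,0,0,0,0,0,0.6,0,0,0,0,0,0,0.5,0,0,0,0,0,0,0.41,0,0,-1,0,0,0,0.41,0,0,-2,0,0,0,0.41]'

```text
clock: 17.05
tcp_pos: [0.5549, 0.074, 0.0907]
eef_rot: [[0.142, 0.99, -0.006], [0.99, -0.142, -0.002], [-0.003, -0.006, -1.0]]
force: [1.1, 0.6, 1.0]
opening: 0.591
```

Request:
jog_arm --increments '[-0.5,0,-0.5,0,0,0,0.41,-1,0,-0.5,0,0,0,0.41,-1,0,-0.5,0,0,0,0.41]'

```text
clock: 17.3
tcp_pos: [0.5511, 0.0315, 0.1133]
eef_rot: [[0.145, 0.989, 0.002], [0.989, -0.145, -0.001], [-0.001, 0.002, -1.0]]
force: [-0.2, -0.7, -0.5]
opening: 0.591
```

Run:
```python
from h import *
o=manip.observe();print(o['tcp_pos'],o['force'],o['opening'],o['clock'])
w=snap('wrist','w14')
hs=cv2.cvtColor(w['frame'],cv2.COLOR_RGB2HSV)
m=cv2.inRange(hs,(0,170,60),(5,255,255))|cv2.inRange(hs,(174,170,60),(180,255,255))
n,l,st,c=cv2.connectedComponentsWithStats(m)
for i in range(1,n):
    if st[i,4]>30: print('red',st[i],c[i],onz(w,*c[i],.059))
m=cv2.inRange(hs,(20,130,100),(34,255,255))
n,l,st,c=cv2.connectedComponentsWithStats(m)
for i in range(1,n):
    if st[i,4]>100:
        P=np.array([onz(w,x,y,.033)[:2] for y,x in zip(*np.where(l==i))],np.float32)
        print('brass',st[i],P.mean(0),cv2.minAreaRect(P*1000),cv2.fitLine(P,2,0,.01,.01).ravel())
```

```text
[0.55109781 0.0314791  0.11332901] [-0.21745816 -0.66038175 -0.46389525] 0.5912817280517602 17.3
red [275 138  15  19 224] [281.83035714 147.19196429] [0.55735213 0.08344341 0.059     ]
red [250 160  10  10  85] [254.47058824 164.55294118] [0.53595204 0.07407411 0.059     ]
brass [ 217  111  136   60 1512] [0.5796401  0.08868656] ((557.4677124023438, 88.9455795288086), (111.81925964355469, 27.811473846435547), 5.5098876953125) [0.9996908  0.02486621 0.5796399  0.08868656]
```

Run:
```python
from h import *
w=ld('w14');H=frm(w,(0,0,560,300),z=.021)
cv2.imwrite('pics/w14c.png',cv2.resize(w['frame'][90:250,190:390],(800,640),interpolation=cv2.INTER_CUBIC)[:600,:,::-1])
for n,X in(('rec',[.532,.068,.021]),('pin',[.5574,.0835,.059]),('hub',[.6025,.089,.037])):
    print(n,((proj(w,X)-[190,90])*4).round())
```

```text
box [207 111] [353 210] centroid 0.5460006645815413 0.07207812597145781 rect 550.228271484375 80.33995056152344 124.44184875488281 80.31494140625 34.120235443115234
rec [259. 298.]
pin [368. 228.]
hub [595. 151.]
```

View pics/w14c.png

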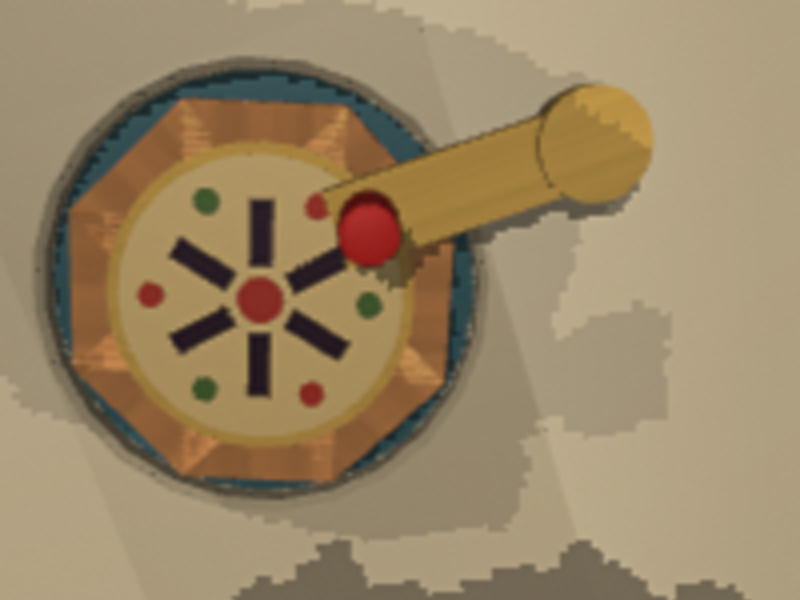

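The crop shows the frame home, the brass hub at crop (595,144), the arm running towards the window centre, the pin at (369,232) and the recess rim centred at about (259,277). I'll compute the keeper angle from these.

Run:
```python
from h import *
w=ld('w14');q=lambda u,v,z:onz(w,190+u/4,90+v/4,z)[:2]
hub=q(595,144,.037);rec=q(259,277,.014);pin=q(369,232,.059)
print(hub,rec,pin,np.linalg.norm(hub-rec),np.linalg.norm(hub-pin))
d=lambda a,b:np.arctan2(*(b-a)[::-1])%(2*np.pi)
print('to rec',d(hub,rec),'to pin',d(hub,pin),'edges',d(q(550,113,.033),q(322,190,.033)),d(q(560,200,.033),q(405,250,.033)))
to(*(hub+0),.1)
to(.4757,.2855,.1,1.636)
```

```text
[0.60252989 0.09032162] [0.53213381 0.07143665] [0.55756458 0.0828368 ] 0.07288518329225424 0.045584006538196435
to rec 3.4036888807432897 to pin 3.3065380179243746 edges 3.312400461709567 3.3049086198564614
tcp [0.5509 0.0334 0.1124] yang -0.145 shift [1.59 1.07 0.31] wz 0 j7 0.24 clk 17.35 open 0.59
tcp [0.5509 0.0334 0.1124] yang -0.145 shift [ 5.96 -2.77  0.31] wz 15.59 j7 0.24 clk 17.35 open 0.59
```

The image puts the keeper about 0.1 rad short of closed, too near the limit. I'll push the pin again with shut fingers until the stop holds firmly.

Request:
jog_arm --increments '[1,0,0,0,0,0,1,2,0,0,0,0,0,1,2,0,0,0,0,0,1,2,0,0.8,0,0,0,1,2,0,1.6,0,0,0,1]'

```text
clock: 17.77
tcp_pos: [0.5633, 0.1168, 0.0472]
eef_rot: [[0.138, 0.99, 0.002], [0.99, -0.138, 0.001], [0.001, 0.002, -1.0]]
force: [-0.2, 0.6, -0.1]
opening: 0.002
```

Request:
jog_arm --increments '[0,0,0.5,0,0,0,1,0,0,0.88,0,0,0,1,-0.15,0,0.88,0,0,0,1,-0.25,0,0.88,0,0,0,1,-0.33,0,0.88,0,0,0,1]'

```text
clock: 18.18
tcp_pos: [0.5611, 0.1007, 0.0129]
eef_rot: [[0.142, 0.99, -0.0], [0.99, -0.142, -0.0], [-0.0, -0.0, -1.0]]
force: [-0.6, 0.0, 0.8]
opening: 0.001
```

Request:
jog_arm --increments '[-0.05,0,0,0,0,0,1,-0.1,0,0,0,0,0,1,-0.15,0,0,0,0,0,1,-0.2,0,0,0,0,0,1,-0.25,0,0,0,0,0,1]'

```text
clock: 18.6
tcp_pos: [0.5611, 0.0972, 0.0135]
eef_rot: [[0.137, 0.991, 0.002], [0.991, -0.137, 0.006], [0.006, 0.001, -1.0]]
force: [3.2, 19.8, 0.5]
opening: -0.004
```

Blocked at 20 N with no more travel, so the keeper is at its stop. Retreating and moving on to the scanner.

Request:
jog_arm --increments '[0.3,0,0,0,0,0,1,0.7,0,0,0,0,0,1,0.7,0,-1,0,0,0,1,0.7,0,-2,0,0,0,1,0.7,0,-3,0,0,0,1]'

```text
clock: 19.02
tcp_pos: [0.5631, 0.1196, 0.1339]
eef_rot: [[0.141, 0.99, -0.001], [0.99, -0.141, -0.001], [-0.001, -0.001, -1.0]]
force: [0.5, -0.4, 1.1]
opening: -0.0
```

Request:
jog_arm --increments '[0.9,-0.6,0,0,0,0,0,1.7,-1.2,0,0,0,0,0,2.6,-1.8,0,0,0,0,0,3.6,-2.4,0,0,0,0,0,3.8,-2.6,0,0,0,0,0]'

```text
clock: 19.43
tcp_pos: [0.4794, 0.2907, 0.1327]
eef_rot: [[0.135, 0.991, -0.001], [0.991, -0.135, 0.003], [0.002, -0.001, -1.0]]
force: [-0.5, 0.5, 0.3]
opening: 0.706
```

Request:
jog_arm --increments '[0,0,0,0,0,1.0,0,0,0,0,0,0,2.1,0,0,0,0,0,0,3.1,0,0,0,0,0,0,4.2,0,0,0,0,0,0,5.2,0]'

```text
clock: 19.85
tcp_pos: [0.482, 0.2851, 0.133]
eef_rot: [[0.564, 0.826, 0.001], [0.826, -0.564, 0.001], [0.001, 0.0, -1.0]]
force: [0.2, 0.4, 0.1]
opening: 1.003
```

Request:
jog_arm --increments '[0,0,0,0,0,1.0,0,0,0,0,0,0,2.1,0,0,0,0,0,0,3.1,0,0,0,0,0,0,4.2,0,0,0,0,0,0,5.2,0]'

```text
clock: 20.27
tcp_pos: [0.482, 0.285, 0.133]
eef_rot: [[0.869, 0.495, 0.0], [0.495, -0.869, 0.001], [0.001, -0.0, -1.0]]
force: [-0.2, 0.2, -0.2]
opening: 1.002
```

Request:
jog_arm --increments '[0,0,0,0,0,1.0,0,0,0,0,0,0,2.1,0,0,0,0,0,0,3.1,0,0,0,0,0,0,4.2,0,0,0,0,0,0,5.2,0]'

```text
clock: 20.68
tcp_pos: [0.482, 0.2851, 0.133]
eef_rot: [[0.998, 0.064, 0.0], [0.064, -0.998, 0.001], [0.0, -0.001, -1.0]]
force: [0.6, 0.8, -0.3]
opening: 1.0
```

Run:
```python
from h import *
to(.479,.2845,-.005,1.625)
s=snap('scene','s15');w=snap('wrist','w15')
for n,s in(('scene',s),('wrist',w)):
    hs=cv2.cvtColor(s['frame'],cv2.COLOR_RGB2HSV)
    for nm,lo,hi in(('orange',(8,215,120),(20,255,255)),('red',(0,170,60),(5,255,255))):
        m=cv2.inRange(hs,lo,hi);k,l,st,c=cv2.connectedComponentsWithStats(m)
        for i in range(1,k):
            if st[i,4]>12 and 200<c[i][0]<400 and c[i][1]>60:
                pts=np.argwhere(l==i)[:,::-1].astype(np.float32);r=cv2.boxPoints(cv2.minAreaRect(pts))
                print(n,nm,st[i],c[i],onz(s,*c[i],.056 if nm=='orange' else .059).round(4))
                if nm=='orange':print([onz(s,*p,.056)[:2].round(4).tolist() for p in r])
```

```text
tcp [0.482  0.2851 0.133 ] yang -1.507 shift [-0.08  0.01  3.45] wz 0.11 j7 -1.21 clk 20.6833 open 1.0
```

Run:
```python
from h import *
for n in('s15','w15'):
    s=ld(n);hs=cv2.cvtColor(s['frame'],cv2.COLOR_RGB2HSV)
    for nm,lo,hi,z in(('orange',(6,180,70),(20,255,255),.056),('red',(0,140,60),(5,255,255),.059)):
        m=cv2.inRange(hs,lo,hi);k,l,st,c=cv2.connectedComponentsWithStats(m)
        for i in range(1,k):
            X=onz(s,*c[i],z)
            if st[i,4]>8 and .38<X[0]<.65 and -.1<X[1]<.4:
                r=cv2.boxPoints(cv2.minAreaRect(np.argwhere(l==i)[:,::-1].astype(np.float32)))
                print(n,nm,st[i],X.round(4),[onz(s,*p,z)[:2].round(3).tolist() for p in r] if nm=='orange' else '')
    if n=='w15': print('squeeze px',proj(s,[.481,.2845,.06]),proj(s,[.481,.258,.056]))
```

```text
s15 red [302 227   2   8  15] [0.5641 0.0888 0.059 ] 
w15 orange [287 150  25  71 661] [0.5002 0.2736 0.056 ] [[0.526, 0.286], [0.528, 0.279], [0.471, 0.26], [0.469, 0.268]]
w15 red [524 118  36  16 468] [0.5571 0.0929 0.059 ] 
w15 red [511 134   6   5  20] [0.5482 0.1127 0.059 ] 
w15 red [552 145   6   5  21] [0.5416 0.0787 0.059 ] 
w15 red [523 149  10  10  76] [0.5352 0.0977 0.059 ] 
w15 red [514 176   5   5  19] [0.5158 0.1015 0.059 ] 
squeeze px [283.73675341 207.57866918] [315.55406634 207.8631859 ]
```

Request:
jog_arm --increments '[0,-0.05,0.8,0,0,0,0,0,-0.05,1.6,0,0,0,0,0,-0.05,2.4,0,0,0,0,0,-0.05,3.0,0,0,0,0,0,-0.05,3.0,0,0,0,0]' --newtons 30

```text
clock: 21.2
tcp_pos: [0.4796, 0.287, 0.0095]
eef_rot: [[0.997, 0.072, -0.005], [0.072, -0.997, -0.0], [-0.005, 0.0, -1.0]]
force: [-0.3, 0.4, 0.1]
opening: 1.005
```

Request:
jog_arm --increments '[0,0,0.15,0,0,0,0,0,0,0.3,0,0,0,0,0,0,0.42,0,0,0,0,0,0,0.42,0,0,0,0,0,0,0.42,0,0,0,0.2]'

```text
clock: 21.62
tcp_pos: [0.4824, 0.2868, -0.0035]
eef_rot: [[0.998, 0.069, 0.001], [0.069, -0.998, 0.001], [0.001, -0.0, -1.0]]
force: [0.6, -0.7, -0.4]
opening: 0.887
```

Request:
jog_arm --increments '[0,0,0,0,0,0,0.3,0,0,0,0,0,0,0.4,0,0,0,0,0,0,0.5,0,0,0,0,0,0,0.6,0,0,0,0,0,0,0.7]'

```text
clock: 22.03
tcp_pos: [0.4821, 0.2962, -0.0024]
eef_rot: [[0.997, 0.073, -0.0], [0.073, -0.997, 0.013], [0.001, -0.013, -1.0]]
force: [-3.6, 25.8, 16.0]
opening: 0.511
```

Request:
jog_arm --increments '[0,0,0,0,0,0,0.8,0,0,0,0,0,0,0.8,0,0,0,0,0,0,0.8,0,0,0,0,0,0,0.8,0,0,0,0,0,0,0.8]'

```text
clock: 22.45
tcp_pos: [0.482, 0.2962, -0.0024]
eef_rot: [[0.997, 0.073, -0.0], [0.073, -0.997, 0.013], [0.001, -0.013, -1.0]]
force: [-4.0, 24.9, 15.5]
opening: 0.513
```

Opening 43.5 mm, so the trigger has travelled in about 10 mm. The force is lopsided, though, so I'll shift the tool to centre it and hold longer.

Request:
jog_arm --increments '[0,-0.1,0,0,0,0,0.8,0,-0.2,0,0,0,0,0.8,0,-0.23,0,0,0,0,0.8,0,-0.23,0,0,0,0,0.8,0,-0.23,0,0,0,0,0.8]' --newtons 45

```text
clock: 22.87
tcp_pos: [0.482, 0.2963, -0.0023]
eef_rot: [[0.998, 0.067, 0.002], [0.067, -0.998, 0.002], [0.002, -0.002, -1.0]]
force: [-4.1, -1.0, 20.9]
opening: 0.496
```

Request:
jog_arm --increments '[0,0,0,0,0,0,0.8,0,0,0,0,0,0,0.8,0,0,0,0,0,0,0.8,0,0,0,0,0,0,0.8,0,0,0,0,0,0,0.8]'

```text
clock: 23.28
tcp_pos: [0.482, 0.2963, -0.0023]
eef_rot: [[0.998, 0.067, 0.002], [0.067, -0.998, 0.002], [0.002, -0.002, -1.0]]
force: [-3.7, -0.4, 21.3]
opening: 0.501
```

Run:
```python
from h import *
s=snap('wrist','w16');hs=cv2.cvtColor(s['frame'],cv2.COLOR_RGB2HSV)
m=cv2.inRange(hs,(6,180,70),(20,255,255));k,l,st,c=cv2.connectedComponentsWithStats(m)
for i in range(1,k):
    X=onz(s,*c[i],.056)
    if st[i,4]>60 and .38<X[0]<.65 and .2<X[1]<.4: print(st[i],X.round(4),[onz(s,*p,.056)[:2].round(3).tolist() for p in cv2.boxPoints(cv2.minAreaRect(np.argwhere(l==i)[:,::-1].astype(np.float32)))])
```

```text
[ 310  190   30  142 3091] [0.5017 0.2817 0.056 ] [[0.467, 0.284], [0.53, 0.288], [0.53, 0.279], [0.467, 0.273]]
```

Trigger bar turned about 0.23–0.26 rad and fully in under balanced force. Release, lift straight up and check.

Request:
jog_arm --increments '[0,0,0,0,0,0,0.3,0,0,0,0,0,0,0,0,0,0,0,0,0,0,0,0,0,0,0,0,0,0,0,0,0,0,0,0]'

```text
clock: 23.75
tcp_pos: [0.4811, 0.2964, -0.0045]
eef_rot: [[0.998, 0.069, -0.001], [0.069, -0.998, 0.0], [-0.001, -0.0, -1.0]]
force: [0.3, 0.0, 0.4]
opening: 0.999
```

Request:
jog_arm --increments '[0,0,-0.8,0,0,0,0,0,0,-1.7,0,0,0,0,0,0,-2.6,0,0,0,0,0,0,-3.4,0,0,0,0,0,0,-3.4,0,0,0,0]'

```text
clock: 24.17
tcp_pos: [0.4837, 0.2967, 0.1366]
eef_rot: [[0.998, 0.068, 0.005], [0.068, -0.998, 0.004], [0.005, -0.003, -1.0]]
force: [1.1, 0.5, -1.2]
opening: 1.001
```

Request:
jog_arm --increments '[-0.2,1,-0.5,0,0,0,0,-0.2,2,-0.5,0,0,0,0,-0.2,3,-0.5,0,0,0,0,-0.2,3,-0.5,0,0,0,0,-0.2,3,-0.5,0,0,0,0]'

```text
clock: 24.58
tcp_pos: [0.4816, 0.1737, 0.152]
eef_rot: [[0.998, 0.064, -0.0], [0.064, -0.998, 0.001], [-0.0, -0.001, -1.0]]
force: [0.9, 1.1, -1.0]
opening: 1.001
```

Run:
```python
from h import *
o=manip.observe();print(o['tcp_pos'],o['force'],o['clock'])
s=snap('wrist','w17');hs=cv2.cvtColor(s['frame'],cv2.COLOR_RGB2HSV)
for nm,lo,hi,z in(('orange',(6,180,70),(20,255,255),.056),('red',(0,140,60),(5,255,255),.059),('brass',(20,130,100),(34,255,255),.033)):
    m=cv2.inRange(hs,lo,hi);k,l,st,c=cv2.connectedComponentsWithStats(m)
    for i in range(1,k):
        X=onz(s,*c[i],z)
        if st[i,4]>60 and .38<X[0]<.65 and -.1<X[1]<.4: print(nm,st[i],X.round(4),[onz(s,*p,z)[:2].round(3).tolist() for p in cv2.boxPoints(cv2.minAreaRect(np.argwhere(l==i)[:,::-1].astype(np.float32)))])
frm(s,(0,0,560,300),z=.021)
for X in([.532,.068,.021],[.5574,.0835,.059],[.6025,.089,.037]): print(proj(s,X))
```

```text
[0.48158542 0.17373187 0.15196911] [ 0.93201357  1.14553933 -1.03756383] 24.5833
orange [ 154  139   38   68 1118] [0.5007 0.2697 0.056 ] [[0.524, 0.285], [0.53, 0.271], [0.474, 0.253], [0.467, 0.268]]
red [252  83   4  42 109] [0.5594 0.2024 0.059 ] [[0.575, 0.204], [0.575, 0.202], [0.544, 0.2], [0.544, 0.203]]
red [385 110  23  14 261] [0.5571 0.0866 0.059 ] [[0.562, 0.096], [0.563, 0.079], [0.553, 0.077], [0.552, 0.095]]
red [393 140   9  10  71] [0.5352 0.082  0.059 ] [[0.534, 0.087], [0.54, 0.082], [0.536, 0.077], [0.53, 0.082]]
brass [ 375   45   30   80 1365] [0.5892 0.089  0.033 ] [[0.551, 0.103], [0.615, 0.103], [0.613, 0.079], [0.549, 0.077]]
brass [364 117  16  40  85] [0.5394 0.0995 0.033 ] [[0.523, 0.106], [0.557, 0.098], [0.556, 0.092], [0.521, 0.1]]
brass [367 160  34  18  67] [0.5072 0.0825 0.033 ] [[0.511, 0.1], [0.518, 0.098], [0.505, 0.064], [0.498, 0.066]]
box [350  45] [443 188] centroid 0.5461439716268646 0.07239999498988228 rect 548.7991333007812 80.11137390136719 122.10110473632812 81.16099548339844 34.541748046875
[397.08957548 144.36827384]
[400.02293285 116.50481101]
[393.55379392  59.09103451]
```

Run:
```python
from h import *
s=ld('w17');hs=cv2.cvtColor(s['frame'],cv2.COLOR_RGB2HSV)
m=cv2.inRange(hs,(20,110,70),(34,255,255));k,l,st,c=cv2.connectedComponentsWithStats(m)
i=l[80,390];mid=[]
for v in range(46,112,5):
    x=np.where(l[v]==i)[0]; x=x[(x>360)&(x<420)]
    if len(x): mid.append((v,x.min(),x.max()))
print(mid)
A=np.array([onz(s,(a+b)/2,v,.033)[:2] for v,a,b in mid if 78<=v<=102])
d=A[-1]-A[0];print('arm dir',np.arctan2(*d[::-1])%(2*np.pi),A.round(4).tolist())
f=s['frame'].astype(int);t=((f[...,2]-f[...,0]>15)&(f[...,1]-f[...,0]>15)).astype(np.uint8);t[:,:330]=0;t[:,470:]=0;t[:90]=0;t[210:]=0
p=np.argwhere(t)[:,::-1];P=np.array([onz(s,*q,.005)[:2] for q in p],np.float32);(cx,cy),r=cv2.minEnclosingCircle(P*1000);print('teal circle',cx,cy,r,len(p))
```

```text
[(46, np.int64(388), np.int64(398)), (51, np.int64(382), np.int64(403)), (56, np.int64(377), np.int64(404)), (61, np.int64(376), np.int64(404)), (66, np.int64(375), np.int64(402)), (71, np.int64(378), np.int64(399)), (76, np.int64(379), np.int64(399)), (81, np.int64(379), np.int64(399)), (86, np.int64(379), np.int64(399)), (91, np.int64(380), np.int64(398)), (96, np.int64(380), np.int64(399)), (101, np.int64(379), np.int64(397)), (106, np.int64(380), np.int64(398)), (111, np.int64(380), np.int64(385))]
arm dir 3.2541324288949296 [[0.5859, 0.0887], [0.5819, 0.088], [0.5778, 0.0874], [0.5738, 0.0863], [0.5696, 0.0869]]
teal circle 531.4055786132812 67.77197265625 46.44941711425781 535
```

```bash
python3 -c "
from cell import manip
print(manip.hand_in())"
```

```text
the job is handed in; nothing more can be done
None
```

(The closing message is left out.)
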